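Weigh the steriliser basket on the sprung hook scale

ROBOT

A 6-joint arm with a two-finger parallel gripper is mounted at the origin on a cart in front of the work surface, level with it; the furniture and walls round the work are solid. World frame = base frame: x ahead of the robot, y to its left, z up, the work surface at z = 0. Lengths are in m, angles in degrees, forces in N, time in s.
With the tool pointing down it reaches from about 0.4 to 0.825 m from the base axis. Payload 7 kg.
Tool frame: the origin (TCP) lies at the very end of the fingers, on their centre line; the grasp point (between the pads) lies 19 mm behind it (ctrl.hold_point_z is the distance from the TCP to the grasp point, in m); z points along the fingers, y is the line along which they close (so a half turn about z gives the same grasp; the last joint's range is limited). The gripper opens to 88 mm and grips with 3 to 60 N. Pads are 19 mm wide; open, the fingers measure 130 mm over their backs; the gripper's body (78 mm by 193 mm) begins 47 mm behind the grasp point.
Start: joints at [-56.603, 20.546, 0.682, 0, -70.136, -16.507], TCP at [0.196, -0.646, 0.227] pointing down, gripper open.
Joint ranges: [-176.03, 176.03], [-82.01, 121.73], [-58.28, 71.71], [-173.87, 95.51], [-174.79, -0.11], [-173.66, 173.66]. Speed limits (degrees/s): [136.94, 136.94, 172.46, 180, 180, 180].

INTERFACE

Orientations are given as [roll, pitch, yaw] about the fixed x, y, z axes, in that order (R = Rz(yaw) Ry(pitch) Rx(roll)).
In Python, from plant import sensors, viewer, workorder, ctrl gives the robot as it stands.
- The arm moves only by the shell command python3 -m pendant 'ROWS'. ROWS is JSON, a list of rows, each a list of 3 entries, a list of its own where there are three numbers: the opening, from -1 (shut) to 1 (fully open), so that 0 is half open, then the shift along the tool's x, y, z in m, then the turn, a rotation vector about the tool's x, y, z in degrees. A call has 1 to 10 rows; each row is the pose to reach, as a shift and turn from the pose commanded when the call began, along the tool's axes at that moment; what a row does not reach only later rows make up. A row lasts 1/12 s, in which the tool goes at most 41.7 mm and 7.16 degrees, less where a joint would pass 70% of its speed; a pose out of reach is approached as far as the arm can. A call with a gripper value outside its range is refused whole. The fingers move at their own pace and stop on an object; the grip force is fixed at half the most. Time passes only in rows, so rows that repeat a pose let the fingers close. It gives the time, the measured TCP pose, the force, the opening and the grip force at its end, in the units of the state.
- sensors.get_obs(): the state, without advancing time (a new reading comes with each control period).
- viewer.snapshot(name): name is "scene" or "top"; returns the picture (384x512x3 uint8, red, green, blue); there is no depth.
- viewer.camera_params(name): a dict with "fx", "fy", "cx", "cy" (pixels), "dist" ([k1, k2, p1, p2, k3] as OpenCV has them; the pictures are not rectified), "extrinsics" (4x4, takes a point from world to camera coordinates). Camera axes: x right, y up, looking along -z (the intrinsics and any distortion apply to the point x, -y, -z); pixel columns grow to the right and rows downward; lengths in m; the calibration is good to about 2 mm. A picture is of the moment at which its call begins. camera_params takes no time and is no camera call.
- workorder.close_job(): hands the job in; it is judged then, once.
The state is a dict: "clock": time; "joint_pos": joint angles; "qvel": joint speeds; "tau": joint torques, N m; "tool_pos": TCP position; "orientation": TCP orientation; "force": force on the tool from outside, world axes, zero at the start; "moment": the same for the moment, N m; "opening": finger opening in m; "gripper_force": force on a finger pad.
Only numpy, scipy, OpenCV 4.12 (cv2) and the standard library are available. Lean on these libraries where they do the work, as an engineer would, in place of code of your own. Each camera call takes 0.05 s, during which the arm holds its last target. There are 200 camera calls.

TASK

Weigh the loaded wire steriliser basket: pick it up by the upright grip on its bail, hang the bail's bar on the hook of the post scale, and keep hold while you ease the weight onto the spring, letting go only once the spring carries all of it. The pointer must creep down to its reading and stay there: it may not drop, jerk or spring back up, neither while you lower nor when you let go, so feel that nothing of the weight is left in your hand, and that you are not pulling the hook down, before you open it, and never press hard on the hook or the scale. Leave the basket hanging freely with the pointer at rest, and leave everything else where it is.

Things in the scene. Friction and masses are not known exactly. Their poses are not given: they have to be found in the camera images.
- basket: loose wire basket holding three steel tube grips, 100 x 110 x 45 mm (x, y, z); origin at the centre of its underside. A 6 mm wire bail stands over it in its y-z plane: legs at y = +-53 mm, level top bar 70 mm long along y, 115 mm above the origin; below the bar, down to the rim, it is open, so a hook along x can pass through. Weight unknown, 0.27 to 0.96 kg, centred under the bar
- basket_grip (a point): centre of the black upright hand grip on the middle of the bail, 16 x 16 mm, 44 mm tall, sides square to the basket's x and y; 152 mm above the basket's underside, 37 mm above the centre of the bar (a neck 8 mm thick, 12 mm long, joins it to the bar)
- basket_bar (a point): centre of the bail's top bar (6 mm thick, along y), 115 mm above the basket's underside; axes as the basket's
- scale: post scale, fixed; origin on the work surface straight below the hook; +x points from hook to mast. Foot plate 180 x 110 x 12 mm from x = -20 to +160 mm; mast 30 x 30 mm at x = +130 mm, 296 mm tall; white plate with plain tick marks at the mast's +y side (y 15 to 65 mm), before which the pointer runs
- hook_seat (a point): where the bar's centre rests in the hook's gullet, 228 mm above the surface unloaded, sinks with the hook; axes as the scale's. 8 mm rod from the mast along -x, axis 7 mm above this point, sloping down over the last 32 mm to a V-shaped gullet, then up to a tip at x = -20 mm with its top 18 mm above this point. The bar, lying along y, comes in over the tip from -x, or from above
- scale_hook (a joint): pointer reading = how far hook and pointer have sunk, m: 0 unloaded, stop at 0.085. Spring 120 N/m (8.2 mm for each 100 g), lightly damped. It springs back up when unloaded.
- tape_roll: bystander: roll of tape lying flat, 64 mm across, 19 mm high, origin under its centre
- spirit: bystander: white dropper bottle, 43 mm across, 130 mm tall, origin under its centre
- marker: bystander: marker pen, 136 mm long, lying near the front edge
- tweezers: bystander: steel tweezers, 122 mm long, lying near the right edge
- nub_1: bystander: small machined steel nub, 23 mm across, 15 mm high
Things that resemble listed ones, but are neither listed nor needed, are in the scene too. There is more than one size of the basket; the one meant has the size given above.

How it is judged:
By the outcome, as a careful person would: the job done as asked, in the order asked, and still so for the second after the job is handed in, with the robot touching nothing.
It also fails if it takes over 64 s, if anything falls off the work surface, if the arm or the gripper's body presses on something with over 40 N, if the wrist force passes 120 N, or if a joint passes its speed limit or range.

## Working session

There is one attempt and no reset: what is moved stays moved. The work goes in short steps, Python scripts to look and compute and a shell command to move; the robot and the scene stay as the last step left them, time stands still between calls to the robot, and variables do not carry over. Pictures are saved under pics/ and viewed, at most 10 in all, crops included, and the job is handed in when it is done.

```bash
ls; mkdir -p pics
python3 - <<'E'
from plant import sensors, viewer, ctrl
import cv2, numpy as np
o=sensors.get_obs(); print({k:np.round(v,3).tolist() for k,v in o.items()}, ctrl.hold_point_z)
for n in("scene","top"):
    im=viewer.snapshot(n); cv2.imwrite(f"pics/{n}0.png",cv2.cvtColor(im,cv2.COLOR_RGB2BGR))
    p=viewer.camera_params(n); E=np.array(p["extrinsics"]); print(n,p["fx"],p["fy"],p["cx"],p["cy"],p["dist"],(-E[:3,:3].T@E[:3,3]).round(3)); print(E.round(3))
E
```

```text
pics
{'clock': 0.0, 'joint_pos': [-56.602, 20.591, 0.634, -0.023, -70.136, -16.506], 'qvel': [0.009, 0.051, 0.044, -0.039, 0.057, 0.013], 'tau': [0.002, -58.272, 29.306, 6.997, 0.007, -0.0], 'tool_pos': [0.196, -0.645, 0.226], 'orientation': [179.904, -0.006, -163.116], 'force': [0.035, -0.081, -0.296], 'moment': [-0.027, 0.049, -0.028], 'gripper_force': 0.0, 'opening': 0.088} 0.0188
scene 388.18494979093475 388.18494979093475 251.06567846490702 188.85267824120635 [0.01459809 0.         0.         0.         0.        ] [-0.386 -0.692  0.615]
[[ 0.422 -0.907 -0.022 -0.452]
 [ 0.382  0.156  0.911 -0.305]
 [-0.822 -0.392  0.412 -0.843]
 [ 0.     0.     0.     1.   ]]
top 435.4319684391197 435.4319684391197 246.227427965561 191.20903707605058 [-0.00033806  0.          0.          0.          0.        ] [ 0.403 -0.231  1.385]
[[-1.000e-03 -1.000e+00  2.300e-02 -2.620e-01]
 [ 9.890e-01  3.000e-03  1.470e-01 -6.010e-01]
 [-1.470e-01  2.300e-02  9.890e-01 -1.305e+00]
 [ 0.000e+00  0.000e+00  0.000e+00  1.000e+00]]
```

View pics/scene0.png

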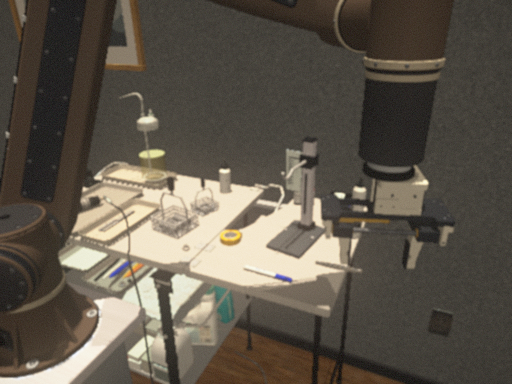

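View pics/top0.png

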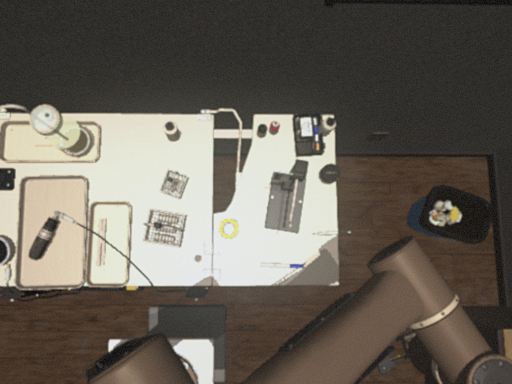

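```bash
cat > h.py <<'E'
import numpy as np, cv2
from plant import viewer
def cam(n):
    p=viewer.camera_params(n);K=np.array([[p["fx"],0,p["cx"]],[0,p["fy"],p["cy"]],[0,0,1]]);E=np.array(p["extrinsics"]);return K,np.array(p["dist"],float),E
F=np.diag([1,-1,-1.])
def ray(n,uv):
    K,d,E=cam(n);q=cv2.undistortPoints(np.array([[uv]],float),K,d)[0,0]
    r=E[:3,:3].T@(F@[q[0],q[1],1]);return -E[:3,:3].T@E[:3,3],r/np.linalg.norm(r)
def onz(n,uv,z):
    c,r=ray(n,uv);return c+r*(z-c[2])/r[2]
def proj(n,P):
    K,d,E=cam(n);R=F@E[:3,:3];return cv2.projectPoints(np.array(P,float).reshape(-1,3),cv2.Rodrigues(R)[0],F@E[:3,3],K,d)[0][:,0]
def tri(a,b):
    (c1,r1),(c2,r2)=ray("scene",a),ray("top",b)
    s=np.linalg.lstsq(np.c_[r1,-r2],c2-c1,rcond=None)[0];p,q=c1+s[0]*r1,c2+s[1]*r2
    return (p+q)/2,np.linalg.norm(p-q)
def snap(n): return cv2.cvtColor(viewer.snapshot(n),cv2.COLOR_RGB2BGR)
E
python3 - <<'E'
import cv2,numpy as np
t=cv2.imread("pics/top0.png");s=cv2.imread("pics/scene0.png")
def z(im,u,v,w,h,k): return cv2.resize(im[v:v+h,u:u+w],None,fx=k,fy=k,interpolation=cv2.INTER_CUBIC)
a=z(t,136,160,66,98,6); b=z(s,140,170,100,75,4); c=z(s,260,130,100,75,4)
out=np.zeros((600,800,3),np.uint8); out[:588,:396]=a; out[:300,400:]=b; out[300:,400:]=c
cv2.imwrite("pics/crop1.png",out)
E
```

```text
(no output)
```

View pics/crop1.png

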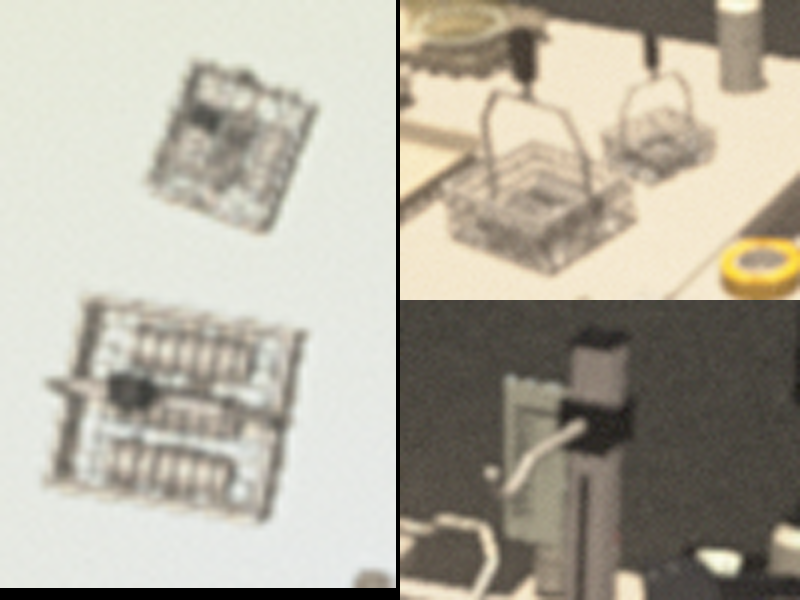

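The big basket (three tubes) is at top ≈(165,228), its grip at top ≈(158,225) and scene ≈(271,184). The scale hook tip shows at scene ≈(383,248) and the mast cap at top ≈(300,167).

Run:
```python
import cv2,numpy as np
from h import *
t=cv2.imread("pics/top0.png");s=cv2.imread("pics/scene0.png")
def blob(im,u,v,w,h,th):
    m=(im[v:v+h,u:u+w].max(2)<th).astype(np.uint8);n,l,st,c=cv2.connectedComponentsWithStats(m);i=1+np.argmax(st[1:,4]);return c[i]+[u,v],st[i]+[u,v,0,0,0]
print(blob(t,150,215,18,20,75)); print(blob(s,260,172,22,24,75))
g=lambda x,y:(136+x/6,160+y/6)
C=np.array([onz("top",g(*p),.045)[:2] for p in[(90,295),(305,330),(265,520),(45,487)]]);print("rim",C.round(4).tolist(),C.mean(0),np.linalg.norm(np.roll(C,-1,0)-C,axis=1))
for k in range(4):
    d=C[(k+1)%4]-C[k];print(np.degrees(np.arctan2(d[1],d[0])))
C2=np.array([onz("top",g(*p),.03)[:2] for p in[(195,60),(318,103),(268,233),(150,190)]]);print("small",np.linalg.norm(np.roll(C2,-1,0)-C2,axis=1))
print("grip tri",tri(blob(s,260,172,22,24,75)[0],blob(t,150,215,18,20,75)[0]))
out=np.zeros((600,800,3),np.uint8)
out[:,:400]=cv2.resize(t[155:245,255:315],(400,600),interpolation=cv2.INTER_CUBIC)
out[:,400:]=cv2.resize(s[135:261,263:347],(400,600),interpolation=cv2.INTER_CUBIC)
cv2.imwrite("pics/crop2.png",out)
```

```text
(array([159.625, 225.25 ]), array([159, 224,   3,   4,   8]))Traceback (most recent call last):
  File "<stdin>", line 6, in <module>
  File "<stdin>", line 5, in blob
    return _wrapfunc(a, 'argmax', axis=axis, out=out, **kwds)
    return bound(*args, **kwds)
ValueError: attempt to get argmax of an empty sequence
```

Run:
```python
import cv2,numpy as np
from h import *
t=cv2.imread("pics/top0.png");s=cv2.imread("pics/scene0.png")
def blob(im,u,v,w,h,th):
    m=(im[v:v+h,u:u+w].max(2)<th).astype(np.uint8);n,l,st,c=cv2.connectedComponentsWithStats(m);i=1+np.argmax(st[1:,4]);return c[i]+[u,v],st[i]+[u,v,0,0,0]
a,b=blob(s,162,174,17,20,95),blob(t,150,215,18,20,105);print(a,b)
print("grip tri",tri(a[0],b[0]), "top grip at z.17",onz("top",b[0],.17))
g=lambda x,y:(136+x/6,160+y/6)
C=np.array([onz("top",g(*p),.045)[:2] for p in[(90,295),(305,330),(265,520),(45,487)]]);print("rim",C.round(4).tolist(),C.mean(0),np.linalg.norm(np.roll(C,-1,0)-C,axis=1))
for k in range(4):
    d=C[(k+1)%4]-C[k];print(np.degrees(np.arctan2(d[1],d[0])))
C2=np.array([onz("top",g(*p),.03)[:2] for p in[(195,60),(318,103),(268,233),(150,190)]]);print("small",np.linalg.norm(np.roll(C2,-1,0)-C2,axis=1))
out=np.zeros((600,800,3),np.uint8)
out[:,:400]=cv2.resize(t[155:245,255:315],(400,600),interpolation=cv2.INTER_CUBIC)
out[:,400:]=cv2.resize(s[135:261,263:347],(400,600),interpolation=cv2.INTER_CUBIC)
cv2.imwrite("pics/crop2.png",out)
```

```text
(array([170.03508772, 182.92982456]), array([167, 178,   6,  12,  57])) (array([157.8       , 224.85714286]), array([154, 223,   9,   5,  35]))
grip tri (array([ 0.48740665, -0.00727857,  0.15154713]), np.float64(0.005826327354230105)) top grip at z.17 [ 0.48778883 -0.01299456  0.17      ]
rim [[0.5447, 0.0317], [0.5269, -0.0786], [0.4303, -0.0603], [0.4469, 0.0513]] [ 0.48720262 -0.0139774 ] [0.11171089 0.09837995 0.11280107 0.09981759]
-99.18540656477808
169.24244851773275
81.52727542896527
-11.355993024331502
small [0.06880312 0.07319389 0.06582377 0.07246679]
```

View pics/crop2.png

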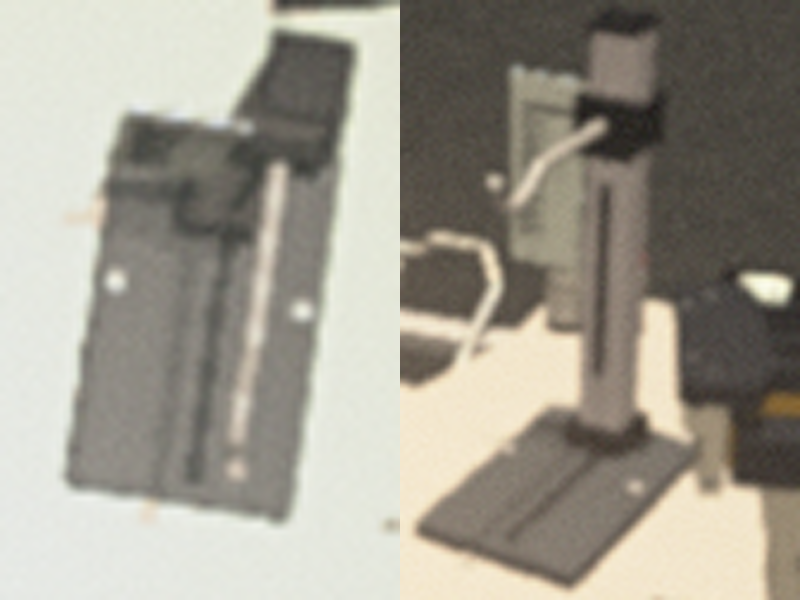

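Run:
```python
import cv2,numpy as np
from h import *
t=cv2.imread("pics/top0.png")
g=lambda x,y:(255+x/6.667,155+y/6.667)
k=lambda x,y:(263+(x-400)/4.762,135+y/4.762)
P=lambda p,z:onz("top",g(*p),z)[:2]
fl,fr=P((68,485),.012),P((288,522),.012);bl=P((128,113),.012);print("front",fl,fr,np.linalg.norm(fl-fr),np.linalg.norm(bl-fl))
d=fl-fr;print("yaw front",np.degrees(np.arctan2(d[1],d[0]))-90)
d=bl-fl;print("yaw side",np.degrees(np.arctan2(d[1],d[0])))
# bright rod: fit line
hsv=t[180:224,285:300].min(2).astype(int)
cs=[]
for v in range(182,226):
    row=t[v,286:301].mean(1);w=np.clip(row-125,0,None)
    if w.sum()>20: cs.append((v,286+(w*np.arange(15)).sum()/w.sum(),w.sum()))
for c in cs[::3]:print(np.round(c,1))
a,b=P((237,468),.24),P((279,170),.235);d=b-a;print("rod",a,b,np.linalg.norm(d),np.degrees(np.arctan2(d[1],d[0])))
print("tip tri",tri(k(495,182),g(237,468)))
yaw=np.arctan2(d[1],d[0]);print("seat from tip",a+0.02*np.array([np.cos(yaw),np.sin(yaw)]))
m=(fl+fr)/2+.02*np.array([np.cos(yaw),np.sin(yaw)]);print("origin from foot",m)
M=P((311,78),.296);print("mast top",M,M-.13*np.array([np.cos(yaw),np.sin(yaw)]))
```

```text
front [ 0.49005544 -0.32190725] [ 0.47267934 -0.42588977] 0.10542434925293993 0.18157236248470465
yaw front -9.486807912596703
yaw side -9.577179251578645
[182.  296.1 179.3]
[185.  296.  218.3]
[188.  295.4 164.7]
[191.  295.1 235. ]
[194.  294.3 208.7]
[197.  293.9 258.3]
[200.  295.8 352.3]
[203.  293.8 276. ]
[206.  293.  247.3]
[209.  292.7 204.3]
[212.  292.5 193. ]
[215.  291.9 306. ]
[218.  292.9 290.3]
[221.  293.8 242. ]
[224.  294.2 347. ]
rod [ 0.48234249 -0.37367235] [ 0.60270989 -0.39313318] 0.12193045211302654 -9.184031165693446
tip tri (array([ 0.48157298, -0.37195454,  0.24086234]), np.float64(0.0034842963893162793))
seat from tip [ 0.50208611 -0.37686447]
origin from foot [ 0.501111   -0.37709063]
mast top [ 0.62794718 -0.39746397] [ 0.49961368 -0.37671518]
```

```bash
cat > g.py <<'E'
import numpy as np, sys
from scipy.spatial.transform import Rotation as R
from plant import sensors
def to(x,y,z,yaw,roll=180):
    o=sensors.get_obs();A=R.from_euler('xyz',o["orientation"],degrees=True);B=R.from_euler('xyz',[roll,0,yaw],degrees=True)
    print("t",round(o["clock"],2),"pos",np.round(o["tool_pos"],4),"rpy",np.round(o["orientation"],2),"F",np.round(o["force"],2),"M",np.round(o["moment"],3),"open",round(o["opening"],4))
    print("j",np.round(o["joint_pos"],1),"shift",np.round(A.inv().apply(np.array([x,y,z])-o["tool_pos"]),4),"turn",np.round((A.inv()*B).as_rotvec(degrees=True),2))
if __name__=="__main__": to(*map(float,sys.argv[1:]))
E
python3 g.py .4875 -.0125 .26 170
```

```text
t 0.1 pos [ 0.196  -0.6455  0.2257] rpy [ 1.7992e+02 -1.0000e-02 -1.6311e+02] F [ 1.02 -0.43  0.11] M [-0.032  0.066 -0.034] open 0.0877
j [-56.6  20.6   0.6  -0.  -70.1 -16.5] shift [-0.4628  0.521  -0.0336] turn [ 0.08 -0.03 26.89]
```

```bash
python3 -m pendant '[[1,[0,0,-0.04],[0,0,0]],[1,[0,0,-0.08],[0,0,0]],[1,[-0.03,0.03,-0.1],[0,0,4]],[1,[-0.06,0.06,-0.1],[0,0,8]],[1,[-0.085,0.092,-0.1],[0,0,12]],[1,[-0.11,0.12,-0.1],[0,0,16]],[1,[-0.135,0.15,-0.1],[0,0,20]],[1,[-0.16,0.18,-0.1],[0,0,24]],[1,[-0.185,0.21,-0.1],[0,0,27]],[1,[-0.21,0.24,-0.1],[0,0,27]]]'; python3 g.py .4875 -.0125 .27 170
```

```text
clock: 0.93
tool_pos: [0.3274, -0.3533, 0.3263]
orientation: [180.0, -0.0, 169.7]
force: [2.0, 0.2, 0.3]
opening: 0.0878
gripper_force: 0.0
t 0.93 pos [ 0.3274 -0.3533  0.3263] rpy [ 1.7998e+02 -1.0000e-02  1.6968e+02] F [1.98 0.16 0.28] M [-0.046 -0.271 -0.002] open 0.0878
j [-23.7  -1.1 -13.   -0.  -78.1 -76.6] shift [-0.0965  0.364   0.0564] turn [ 0.02 -0.01 -0.32]
```

```bash
python3 -m pendant '[[1,[-0.01,0.04,0],[0,0,0]],[1,[-0.02,0.08,0],[0,0,0]],[1,[-0.03,0.12,0],[0,0,0]],[1,[-0.04,0.16,0],[0,0,0]],[1,[-0.05,0.2,0],[0,0,0]],[1,[-0.06,0.24,0.01],[0,0,0]],[1,[-0.07,0.28,0.02],[0,0,0]],[1,[-0.08,0.32,0.04],[0,0,0]],[1,[-0.0965,0.35,0.05],[0,0,0]],[1,[-0.0965,0.364,0.056],[0,0,-0.3]]]'; python3 -m pendant '[[1,[0,0,0],[0,0,0]],[1,[0,0,0],[0,0,0]]]'; python3 g.py .4875 -.0125 .133 170
python3 - <<'E'
from h import *
import cv2,numpy as np
a=snap("scene");b=snap("top")
out=np.zeros((600,800,3),np.uint8)
out[:,:400]=cv2.resize(a[120:240,120:200],(400,600),interpolation=cv2.INTER_CUBIC);out[:,400:]=cv2.resize(b[160:265,125:195],(400,600),interpolation=cv2.INTER_CUBIC)
cv2.imwrite("pics/c3.png",out)
E
```

```text
clock: 1.77
tool_pos: [0.4877, -0.0104, 0.2683]
orientation: [-180.0, -0.1, 170.3]
force: [0.6, 0.0, 0.9]
opening: 0.0877
gripper_force: 0.0
clock: 1.93
tool_pos: [0.4859, -0.0131, 0.2697]
orientation: [-179.9, -0.1, 170.3]
force: [-0.4, -0.1, 1.1]
opening: 0.0877
gripper_force: 0.0
t 1.93 pos [ 0.4859 -0.0131  0.2697] rpy [-1.7994e+02 -1.1000e-01  1.7030e+02] F [-0.43 -0.13  1.13] M [-0.037  0.036  0.007] open 0.0877
j [  21.7    0.9  -18.3   -0.   -70.9 -121.4] shift [-0.0017  0.001   0.1367] turn [-0.06 -0.11  0.3 ]
```

View pics/c3.png

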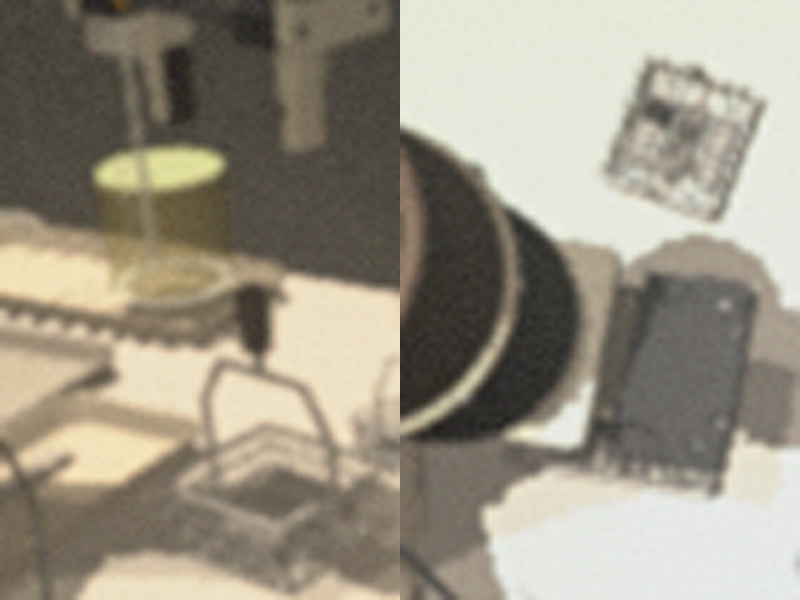

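Left: fingers straddle the grip (scene crop fingertips at (170,120) and (303,150), grip at (255,318)). Check consistency by projection.

Run:
```python
from h import *
for P in [(.4859,-.0131,.2697),(.4875,-.0125,.174),(.4875,-.0125,.152),(.4875,-.0125,.130)]:
    u=proj("scene",P)[0];print(P,((u-[120,120])*5).round(1))
yw=np.radians(170);y=np.array([-np.sin(yw),np.cos(yw),0])
for s in(-.044,.044,-.065,.065):
    u=proj("scene",np.array([.4859,-.0131,.2697])+s*y)[0];print(s,((u-[120,120])*5).round(1))
```

```text
(0.4859, -0.0131, 0.2697) [240.  130.2]
(0.4875, -0.0125, 0.174) [258.4 281.6]
(0.4875, -0.0125, 0.152) [262.2 315.2]
(0.4875, -0.0125, 0.13) [266.  348.3]
-0.044 [187.4 118.1]
0.044 [294.9 142.7]
-0.065 [163.  112.6]
0.065 [321.8 148.9]
```

```bash
python3 -m pendant '[[1,[-0.002,0.002,0.03],[0,0,0]],[1,[-0.002,0.002,0.06],[0,0,0]],[1,[-0.002,0.002,0.085],[0,0,0]],[1,[-0.002,0.002,0.105],[0,0,0]],[1,[-0.002,0.002,0.12],[0,0,0]],[1,[-0.002,0.002,0.128],[0,0,0]],[1,[-0.002,0.002,0.1325],[0,0,0]],[1,[-0.002,0.002,0.1325],[0,0,0]],[1,[-0.002,0.002,0.1325],[0,0,0]]]'
python3 g.py .4875 -.0115 .137 170
python3 -m pendant '[[-0.4,[0,0,0],[0,0,0]],[-0.7,[0,0,0],[0,0,0]],[-1,[0,0,0],[0,0,0]],[-1,[0,0,0],[0,0,0]],[-1,[0,0,0],[0,0,0]],[-1,[0,0,0],[0,0,0]],[-1,[0,0,0],[0,0,0]],[-1,[0,0,0],[0,0,0]],[-1,[0,0,0],[0,0,0]],[-1,[0,0,0],[0,0,0]]]';python3 g.py .4875 -.0115 .137 170
```

```text
clock: 2.78
tool_pos: [0.4891, -0.0124, 0.139]
orientation: [180.0, 0.1, 170.2]
force: [-0.3, 0.3, -0.4]
opening: 0.0873
gripper_force: 0.0
t 2.78 pos [ 0.4891 -0.0124  0.139 ] rpy [1.7997e+02 7.0000e-02 1.7016e+02] F [-0.25  0.34 -0.44] M [-0.009 -0.041  0.017] open 0.0873
j [  21.6    7.5  -29.4    0.   -53.  -121.5] shift [0.0017 0.0006 0.002 ] turn [0.03 0.07 0.16]
clock: 3.62
tool_pos: [0.4885, -0.0121, 0.138]
orientation: [-180.0, -0.0, 170.2]
force: [0.2, -0.0, -0.5]
opening: 0.0266
gripper_force: 0.0
t 3.62 pos [ 0.4885 -0.0121  0.138 ] rpy [-180.     -0.    170.19] F [ 0.16 -0.01 -0.49] M [-0.036  0.027 -0.005] open 0.0266
j [  21.7    7.6  -29.4    0.   -53.  -121.5] shift [0.0011 0.0005 0.001 ] turn [-0.   -0.    0.19]
```

```bash
python3 -m pendant '[[-1,[0,0,0],[0,0,0]],[-1,[0,0,0],[0,0,0]],[-1,[0,0,0],[0,0,0]],[-1,[0,0,0],[0,0,0]],[-1,[0,0,0],[0,0,0]]]';python3 g.py .4875 -.0115 .137 170
```

```text
clock: 4.03
tool_pos: [0.488, -0.0123, 0.1377]
orientation: [-180.0, -0.1, 170.2]
force: [-0.4, -0.8, -3.8]
opening: 0.0158
gripper_force: 30.0
t 4.03 pos [ 0.488  -0.0123  0.1377] rpy [-1.7998e+02 -5.0000e-02  1.7018e+02] F [-0.37 -0.85 -3.81] M [-0.092 -0.015  0.021] open 0.0158
j [  21.7    7.6  -29.5   -0.   -53.  -121.5] shift [0.0007 0.0007 0.0007] turn [-0.02 -0.05  0.18]
```

```bash
python3 -m pendant '[[-1,[0,0,-0.004],[0,0,0]],[-1,[0,0,-0.01],[0,0,0]],[-1,[0,0,-0.02],[0,0,0]],[-1,[0,0,-0.035],[0,0,0]],[-1,[0,0,-0.055],[0,0,0]],[-1,[0,0,-0.08],[0,0,0]],[-1,[0,0,-0.105],[0,0,0]],[-1,[0,0,-0.13],[0,0,0]],[-1,[0,0,-0.145],[0,0,0]],[-1,[0,0,-0.156],[0,0,0]]]'
for i in 1 2 3 4; do python3 -m pendant '[[-1,[0,0,0],[0,0,0]],[-1,[0,0,0],[0,0,0]]]'|grep force; done; python3 g.py .43 -.365 .294 170.6
```

```text
clock: 4.87
tool_pos: [0.4891, -0.0121, 0.2972]
orientation: [179.9, 0.2, 170.2]
force: [1.0, 0.6, -4.1]
opening: 0.0159
gripper_force: 30.0
force: [-0.4, -0.6, -3.8]
gripper_force: 30.0
force: [0.7, 0.3, -3.0]
gripper_force: 30.0
force: [0.8, 0.6, -3.0]
gripper_force: 30.0
force: [0.3, 0.8, -2.4]
gripper_force: 30.0
t 5.53 pos [ 0.4884 -0.0122  0.2938] rpy [-1.7998e+02 -3.0000e-02  1.7019e+02] F [ 0.25  0.81 -2.36] M [-0.077 -0.025 -0.006] open 0.0158
j [  21.7    0.4  -15.7   -0.   -73.9 -121.5] shift [-2.500e-03 -3.576e-01 -1.000e-04] turn [-0.02 -0.03 -0.41]
```

```bash
python3 -m pendant '[[-1,[0,-0.005,0],[0,0,0]],[-1,[0,-0.015,0],[0,0,0]],[-1,[0,-0.03,0],[0,0,0]],[-1,[0,-0.05,0],[0,0,0]],[-1,[0,-0.075,0],[0,0,0]],[-1,[0,-0.1,0],[0,0,0]],[-1,[0,-0.125,0],[0,0,0]],[-1,[0,-0.15,0],[0,0,0]],[-1,[0,-0.175,0],[0,0,0]],[-1,[0,-0.2,0],[0,0,0]]]'
python3 -m pendant '[[-1,[0,-0.025,0],[0,0,0]],[-1,[0,-0.05,0],[0,0,0]],[-1,[0,-0.075,0],[0,0,0]],[-1,[-0.001,-0.1,0],[0,0,0]],[-1,[-0.002,-0.12,0],[0,0,0]],[-1,[-0.002,-0.137,0],[0,0,-0.2]],[-1,[-0.002,-0.148,0],[0,0,-0.4]],[-1,[-0.002,-0.155,0],[0,0,-0.4]],[-1,[-0.002,-0.1576,0],[0,0,-0.4]],[-1,[-0.002,-0.1576,0],[0,0,-0.4]]]'
python3 -m pendant '[[-1,[0,0,0],[0,0,0]],[-1,[0,0,0],[0,0,0]],[-1,[0,0,0],[0,0,0]]]'
python3 g.py .4324 -.3656 .294 170.6
python3 - <<'E'
from h import *
a=snap("scene");b=snap("top");cv2.imwrite("pics/s4.png",a);cv2.imwrite("pics/t4.png",b)
P=[.4324,-.3656,.27];S=[.5015,-.377,.235];print(proj("scene",[P,S]),proj("top",[P,S]))
out=np.zeros((600,800,3),np.uint8)
out[:,:400]=cv2.resize(a[130:250,260:340],(400,600),interpolation=cv2.INTER_CUBIC);out[:,400:]=cv2.resize(b[155:260,245:315],(400,600),interpolation=cv2.INTER_CUBIC)
cv2.imwrite("pics/c4.png",out)
E
```

```text
clock: 6.37
tool_pos: [0.4536, -0.2111, 0.2942]
orientation: [-180.0, 0.0, 170.2]
force: [0.4, 0.1, -2.6]
opening: 0.0162
gripper_force: 30.0
clock: 7.2
tool_pos: [0.4293, -0.3651, 0.2939]
orientation: [180.0, -0.0, 170.6]
force: [-0.3, 0.2, -2.4]
opening: 0.0158
gripper_force: 30.0
clock: 7.45
tool_pos: [0.4298, -0.3642, 0.2943]
orientation: [180.0, 0.0, 170.6]
force: [-0.1, 0.2, -3.1]
opening: 0.0161
gripper_force: 30.0
t 7.45 pos [ 0.4298 -0.3642  0.2943] rpy [1.8000e+02 2.0000e-02 1.7065e+02] F [-0.1   0.16 -3.15] M [-0.009 -0.059 -0.045] open 0.0161
j [-20.4   7.9  -7.4  -0.  -74.7 -79. ] shift [-0.0028 -0.001   0.0003] turn [0.   0.02 0.05]
[[274.19407132 168.69040793]
 [288.11749116 172.81361508]] [[289.1454589  243.98869752]
 [291.45509413 218.09883018]]
```

View pics/c4.png

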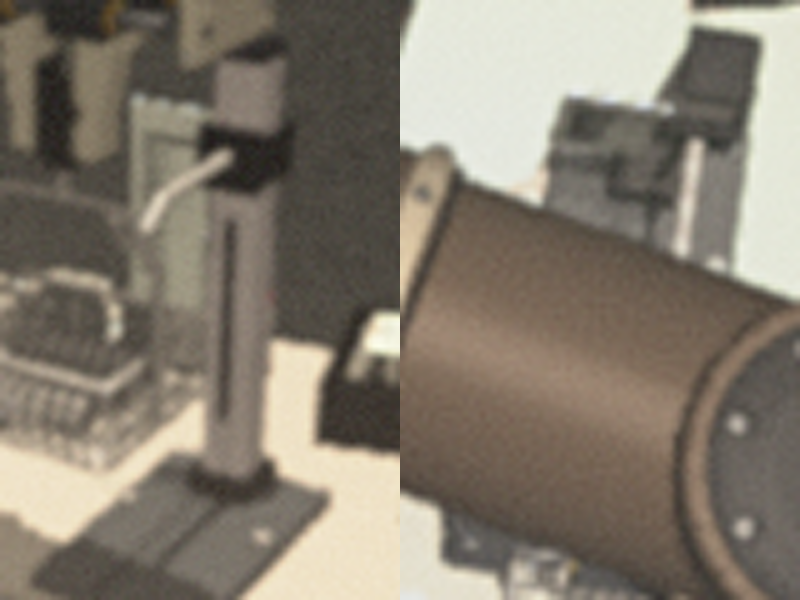

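Scene crop: grip held between the fingers at crop ≈(57,110), neck at ≈(62,180), bar around (30–150,185–225); hook rod end at (150,225). Top view is blocked by the arm. I use the held grip to calibrate the scene camera offset.

Run:
```python
from h import *
a=cv2.imread("pics/s4.png")
c=lambda u:((u-[260,130])*5).round(1)
T=np.array([.4298,-.3642,.2943]);yw=np.radians(-9.4);X=np.array([np.cos(yw),np.sin(yw),0]);Y=np.array([-np.sin(yw),np.cos(yw),0]);Z=np.array([0,0,1])
for n,o in dict(gripc=.014*Z,gripbot=-.008*Z,bar=-.023*Z,barL=.035*Y-.023*Z,barR=-.035*Y-.023*Z,gl=-.008*X+.008*Y,gr=-.008*X-.008*Y,ftip=0*Z).items(): print(n,c(proj("scene",T+o)[0]))
S=np.array([.5015,-.377,.228])
for n,o in dict(seat=0*Z,tip=-.02*X+.014*Z,bend=.032*X+.007*Z,rod100=.1*X+.007*Z).items(): print(n,c(proj("scene",S+o)[0]))
for v in range(148,166,2): print(v,a[v,262:282].mean(1).astype(int))
```

```text
gripc [ 66.5 120.1]
gripbot [ 66.4 163.4]
bar [ 66.3 192.4]
barL [  5.8 179. ]
barR [129.2 206.3]
gl [ 43.4 149.7]
gr [ 72.  155.7]
ftip [ 66.4 147.7]
seat [140.3 226.5]
tip [121.6 213.9]
bend [170.2 194.8]
rod100 [228.7 156.7]
148 [116 120 117 112  95  62  37  44  33  36  39  47  77 101 117 119 119 121
 119 112]
150 [101 118 116 115  87  61  47  35  38  40  35  42  64  94 110 120 121 120
 119 106]
152 [ 97 116 122 112  95  62  41  33  41  41  37  39  46  68  98 115 119 117
 111 105]
154 [ 97 117 121 118  94  66  48  36  41  36  38  45  58  83 110 118 121 115
 108 110]
156 [100 116 124 112  95  67  39  33  46  36  41  51  84 103 119 121 123 115
 110 105]
158 [ 93 108 116 112  98  67  44  40  44  40  35  51  76 107 117 120 118 116
 115 108]
160 [ 74  70  76  85  73  58  41  41  34  37  41  49  72 100 115 124 114 113
 107 100]
162 [76 72 73 65 63 69 58 47 45 45 41 43 50 66 79 89 95 82 72 74]
164 [68 72 72 68 68 73 65 66 67 70 81 73 69 61 71 71 72 72 71 70]
```

```bash
python3 -m pendant '[[-1,[-0.004,0,0],[0,0,0]],[-1,[-0.012,0,0],[0,0,0]],[-1,[-0.022,0,0],[0,0,0]],[-1,[-0.034,0,0],[0,0,0]],[-1,[-0.046,-0.001,0],[0,0,0]],[-1,[-0.057,-0.001,0],[0,0,0]],[-1,[-0.066,-0.002,0],[0,0,0]],[-1,[-0.071,-0.002,0],[0,0,0]],[-1,[-0.073,-0.002,0],[0,0,0]],[-1,[-0.073,-0.002,0],[0,0,0]]]'
python3 -m pendant '[[-1,[0,0,0],[0,0,0]],[-1,[0,0,0],[0,0,0]],[-1,[0,0,0],[0,0,0]]]'
python3 g.py .5015 -.377 .294 170.6
python3 - <<'E'
from h import *
from plant import sensors
a=np.mean([snap("scene").astype(float) for _ in range(4)],0).astype(np.uint8);cv2.imwrite("pics/s5.png",a)
cv2.imwrite("pics/c5.png",cv2.resize(a[120:195,250:350],(800,600),interpolation=cv2.INTER_CUBIC))
T=sensors.get_obs()["tool_pos"];c=lambda u:((u+.5-[250,120])*8).round(1)
yw=np.radians(-9.4);X=np.array([np.cos(yw),np.sin(yw),0]);Y=np.array([-np.sin(yw),np.cos(yw),0]);Z=np.array([0,0,1])
for n,o in dict(gripbot=-.008*Z,bar=-.023*Z,barL=.035*Y-.023*Z,barR=-.035*Y-.023*Z).items(): print(n,c(proj("scene",T+o)[0]))
S=np.array([.5015,-.377,.228])
for n,o in dict(seat=0*Z,tip=-.02*X+.014*Z,bend=.032*X+.007*Z,rod100=.1*X+.007*Z).items(): print(n,c(proj("scene",S+o)[0]))
E
```

```text
clock: 8.38
tool_pos: [0.5016, -0.3788, 0.2936]
orientation: [180.0, -0.0, 170.6]
force: [0.4, 0.1, -3.2]
opening: 0.0156
gripper_force: 30.0
clock: 8.63
tool_pos: [0.5009, -0.3788, 0.2944]
orientation: [-180.0, 0.0, 170.6]
force: [0.5, 0.2, -2.8]
opening: 0.0161
gripper_force: 30.0
t 8.63 pos [ 0.5009 -0.3788  0.2944] rpy [-1.8000e+02  3.0000e-02  1.7058e+02] F [ 0.48  0.19 -2.81] M [-0.03  -0.106  0.016] open 0.0161
j [-19.3  14.2   0.5  -0.  -76.3 -80.1] shift [-0.0003  0.0018  0.0004] turn [-0.    0.03 -0.02]
gripbot [316.6 278.1]
bar [315.7 322.5]
barL [221.6 303.5]
barR [413.4 342.2]
seat [308.6 446.4]
tip [278.5 426.2]
bend [356.3 395.7]
rod100 [450.  334.8]
```

View pics/c5.png

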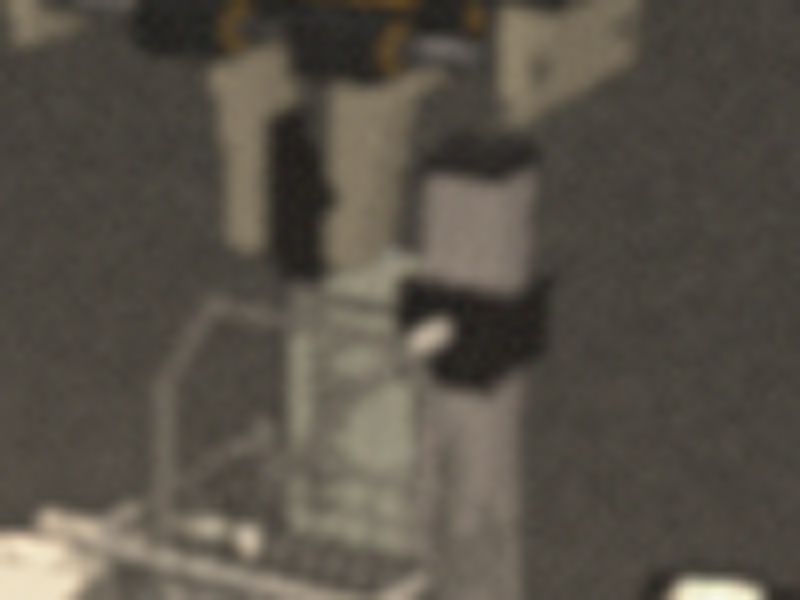

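Hook tip at crop (265,430), grip bottom (297,278), rod passes through the bail's window; offsets agree to within ~2 mm after correction. Lower to just above contact.

```bash
python3 -m pendant '[[-1,[0,0,0.003],[0,0,0]],[-1,[0,0,0.008],[0,0,0]],[-1,[0,0,0.014],[0,0,0]],[-1,[0,0,0.02],[0,0,0]],[-1,[0,0,0.025],[0,0,0]],[-1,[0,0,0.029],[0,0,0]],[-1,[0,0,0.032],[0,0,0]],[-1,[0,0,0.034],[0,0,0]],[-1,[0,0,0.034],[0,0,0]],[-1,[0,0,0.034],[0,0,0]]]'
cat > f.sh <<'E'
python3 g.py .5015 -.377 .225 170.6
E
python3 - <<'E'
from h import *
from plant import sensors
F=[];M=[];a=[]
for _ in range(8):
    a.append(snap("scene").astype(float));o=sensors.get_obs();F.append(o["force"]);M.append(o["moment"])
print(np.mean(F,0),np.std(F,0),np.mean(M,0),np.std(M,0),o["tool_pos"],o["clock"])
cv2.imwrite("pics/s6.png",np.mean(a,0).astype(np.uint8))
cv2.imwrite("pics/c6.png",cv2.resize(np.mean(a,0)[130:205,250:350].astype(np.uint8),(800,600),interpolation=cv2.INTER_CUBIC))
E
```

```text
clock: 9.67
tool_pos: [0.5013, -0.3788, 0.2601]
orientation: [-180.0, -0.0, 170.6]
force: [0.4, -0.6, -3.0]
opening: 0.016
gripper_force: 30.0
[ 0.39913487  0.04889599 -2.64472892] [0.53176843 0.3463783  0.48041041] [-0.03273702 -0.01629428  0.01708276] [0.02377228 0.0158683  0.01959876] [ 0.50128751 -0.37881142  0.26021566] 10.0667
```

View pics/c6.png

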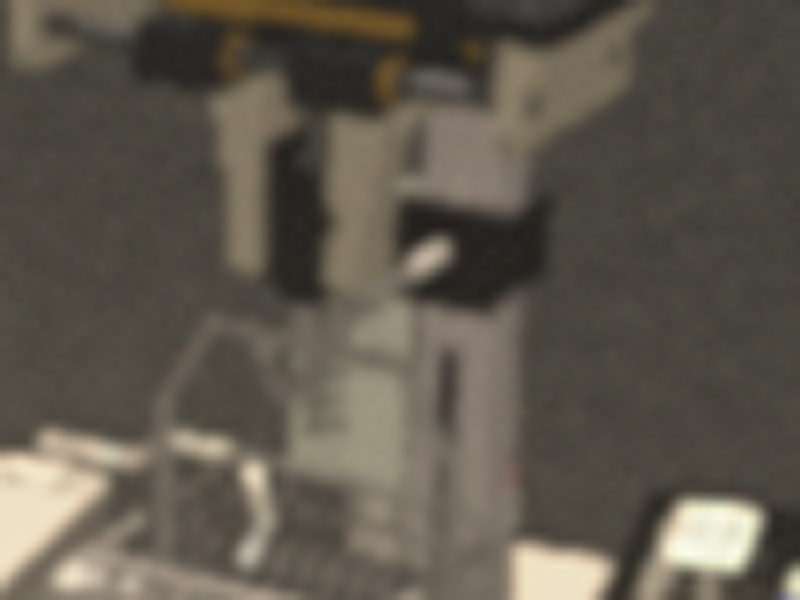

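The bar (crop (218,323)–(408,363), grip at x≈298) sits above the gullet (tip (262,345), gullet ≈(290,388)), about 10 mm to go, maybe 1 mm to the right. Creep down.

```bash
python3 -m pendant '[[-1,[0,0.0003,0.0006],[0,0,0]],[-1,[0,0.0006,0.0012],[0,0,0]],[-1,[0,0.001,0.0018],[0,0,0]],[-1,[0,0.001,0.0024],[0,0,0]],[-1,[0,0.001,0.003],[0,0,0]],[-1,[0,0.001,0.0036],[0,0,0]],[-1,[0,0.001,0.0042],[0,0,0]],[-1,[0,0.001,0.0048],[0,0,0]],[-1,[0,0.001,0.0054],[0,0,0]],[-1,[0,0.001,0.006],[0,0,0]]]'
for i in 1 2; do python3 -m pendant '[[-1,[0,0,0.0005],[0,0,0]],[-1,[0,0,0.001],[0,0,0]],[-1,[0,0,0.0015],[0,0,0]],[-1,[0,0,0.002],[0,0,0]],[-1,[0,0,0.0025],[0,0,0]],[-1,[0,0,0.003],[0,0,0]],[-1,[0,0,0.0035],[0,0,0]],[-1,[0,0,0.004],[0,0,0]],[-1,[0,0,0.0045],[0,0,0]],[-1,[0,0,0.005],[0,0,0]]]';done
cat > f.py <<'E'
from h import *
from plant import sensors
F=[];M=[];a=[]
for _ in range(6):
    a.append(snap("scene").astype(float));o=sensors.get_obs();F.append(o["force"]);M.append(o["moment"])
print("F",np.mean(F,0).round(2),"M",np.mean(M,0).round(3),o["tool_pos"].round(4) if hasattr(o["tool_pos"],"round") else o["tool_pos"],o["clock"])
cv2.imwrite("pics/last.png",np.mean(a,0).astype(np.uint8))
E
python3 f.py
```

```text
clock: 10.9
tool_pos: [0.5014, -0.3778, 0.254]
orientation: [180.0, -0.0, 170.6]
force: [-0.5, -0.1, -3.5]
opening: 0.0161
gripper_force: 30.0
clock: 11.73
tool_pos: [0.5014, -0.3778, 0.2491]
orientation: [-180.0, 0.0, 170.6]
force: [-0.9, -0.6, -2.7]
opening: 0.0161
gripper_force: 30.0
clock: 12.57
tool_pos: [0.5014, -0.3778, 0.2441]
orientation: [-180.0, 0.0, 170.6]
force: [1.1, -0.2, -2.1]
opening: 0.0158
gripper_force: 30.0
F [ 0.11  0.08 -2.12] M [-0.01  -0.004 -0.   ] [ 0.5014 -0.3778  0.2441] 12.8667
```

```bash
for i in 1 2; do python3 -m pendant '[[-1,[0,0,0.0005],[0,0,0]],[-1,[0,0,0.001],[0,0,0]],[-1,[0,0,0.0015],[0,0,0]],[-1,[0,0,0.002],[0,0,0]],[-1,[0,0,0.0025],[0,0,0]],[-1,[0,0,0.003],[0,0,0]],[-1,[0,0,0.0035],[0,0,0]],[-1,[0,0,0.004],[0,0,0]],[-1,[0,0,0.0045],[0,0,0]],[-1,[0,0,0.005],[0,0,0]]]' | grep -E 'tool|force';python3 f.py;done
```

```text
tool_pos: [0.5014, -0.3778, 0.2391]
force: [-0.0, -0.7, -2.2]
gripper_force: 30.0
F [-0.17  0.07 -1.26] M [-0.01  -0.007  0.01 ] [ 0.5014 -0.3778  0.2391] 14.0
tool_pos: [0.5014, -0.3778, 0.234]
force: [-0.5, 0.6, -0.6]
gripper_force: 30.0
F [-0.03  0.14 -0.71] M [-0.017 -0.031  0.007] [ 0.5014 -0.3778  0.2341] 15.1333
```

```bash
sed -i 's/range(6)/range(int(__import__("sys").argv[1]))/' f.py; python3 -m pendant '[[-1,[0,0,0.0005],[0,0,0]],[-1,[0,0,0.001],[0,0,0]],[-1,[0,0,0.0015],[0,0,0]],[-1,[0,0,0.002],[0,0,0]],[-1,[0,0,0.0025],[0,0,0]],[-1,[0,0,0.003],[0,0,0]],[-1,[0,0,0.0033],[0,0,0]],[-1,[0,0,0.0036],[0,0,0]],[-1,[0,0,0.0038],[0,0,0]],[-1,[0,0,0.004],[0,0,0]]]' | grep -E 'tool|force';python3 f.py 25
```

```text
tool_pos: [0.5014, -0.3778, 0.2301]
force: [0.5, -0.0, -1.1]
gripper_force: 30.0
F [-0.1  -0.14 -0.75] M [-0.018 -0.012 -0.005] [ 0.5014 -0.3778  0.23  ] 17.2167
```

```bash
python3 -m pendant '[[-1,[0,0,0.0004],[0,0,0]],[-1,[0,0,0.0008],[0,0,0]],[-1,[0,0,0.0012],[0,0,0]],[-1,[0,0,0.0016],[0,0,0]],[-1,[0,0,0.002],[0,0,0]],[-1,[0,0,0.0024],[0,0,0]],[-1,[0,0,0.0028],[0,0,0]],[-1,[0,0,0.0032],[0,0,0]],[-1,[0,0,0.0036],[0,0,0]],[-1,[0,0,0.004],[0,0,0]]]' | grep -E 'tool|force';python3 f.py 30
```

```text
tool_pos: [0.5014, -0.3778, 0.2261]
force: [0.1, 0.1, -0.3]
gripper_force: 30.0
F [ 0.06  0.07 -0.06] M [-0.017 -0.042 -0.008] [ 0.5014 -0.3778  0.2261] 19.55
```

```bash
python3 -m pendant '[[-1,[0,0,0.0002],[0,0,0]],[-1,[0,0,0.0004],[0,0,0]],[-1,[0,0,0.0005],[0,0,0]],[-1,[0,0,0.0005],[0,0,0]]]' | grep -E 'tool|force';for i in $(seq 50); do python3 -m pendant '[[-1,[0,0,0],[0,0,0]]]'|grep '^force' ;done | tr -d '[],' | awk '{x+=$2;y+=$3;z+=$4;q+=$4*$4}END{print x/NR,y/NR,z/NR,sqrt(q/NR-z*z/NR/NR),NR}'; python3 g.py .5015 -.377 .225 170.6
```

```text
tool_pos: [0.5014, -0.3778, 0.2255]
force: [0.3, 0.6, -0.3]
gripper_force: 30.0
0.016 -0.064 -0.03 0.520096 50
t 24.05 pos [ 0.5014 -0.3778  0.2256] rpy [180.     0.   170.59] F [-0.01 -0.15 -1.07] M [-0.04  -0.062  0.001] open 0.0158
j [-19.2  16.2  -5.7  -0.  -68.1 -80.2] shift [0.0001 0.0008 0.0006] turn [ 0.    0.   -0.01]
```

```bash
python3 -m pendant '[[-0.6,[0,0,0],[0,0,0]],[-0.55,[0,0,0],[0,0,0]],[-0.5,[0,0,0],[0,0,0]],[-0.4,[0,0,0],[0,0,0]],[-0.3,[0,0,0],[0,0,0]],[-0.2,[0,0,0],[0,0,0]],[-0.1,[0,0,0],[0,0,0]],[0,[0,0,0],[0,0,0]],[0,[0,0,0],[0,0,0]],[0,[0,0,0],[0,0,0]]]'
python3 - <<'E'
from h import *
a=snap("scene");b=cv2.imread("pics/last.png");cv2.imwrite("pics/c7.png",np.hstack([cv2.resize(i[130:230,265:331],(396,600),interpolation=cv2.INTER_CUBIC) for i in(b,a)]))
E
```

```text
clock: 24.88
tool_pos: [0.5014, -0.3778, 0.2256]
orientation: [-180.0, 0.0, 170.6]
force: [-0.9, 0.5, 0.2]
opening: 0.0438
gripper_force: 0.0
```

View pics/c7.png

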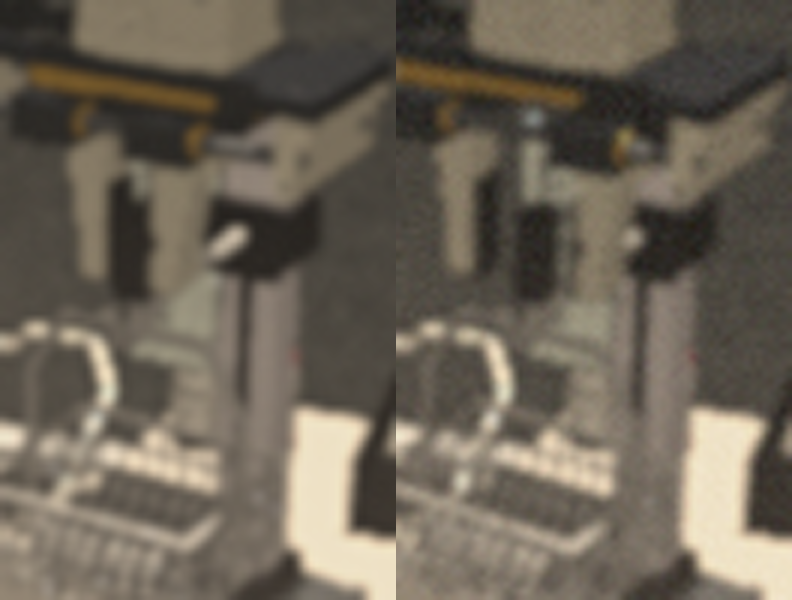

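Before and after look identical: grip bottom stays at crop y≈300, rim corner at (188,548)/(584,548). The basket didn't move on release. Retreat straight up with the fingers clear, then away.

```bash
python3 -m pendant '[[0,[0,0,-0.005],[0,0,0]],[0,[0,0,-0.012],[0,0,0]],[0,[0,0,-0.022],[0,0,0]],[0,[0,0,-0.034],[0,0,0]],[0,[0,0,-0.048],[0,0,0]],[0,[0,0,-0.065],[0,0,0]],[0,[0,0,-0.085],[0,0,0]],[0,[0,0,-0.105],[0,0,0]],[0,[0,0,-0.12],[0,0,0]],[0,[0,0,-0.13],[0,0,0]]]'; python3 -m pendant '[[0,[0.01,0,0],[0,0,0]],[0,[0.03,0,0],[0,0,0]],[0,[0.05,0,0],[0,0,0]],[0,[0.07,0,0],[0,0,0]],[0,[0.085,0,0],[0,0,0]],[0,[0.095,0,0],[0,0,0]],[0,[0.1,0,0],[0,0,0]],[0,[0.1,0,0],[0,0,0]],[0,[0.1,0,0],[0,0,0]]]'; python3 -m pendant '[[0,[0,0,0],[0,0,0]],[0,[0,0,0],[0,0,0]],[0,[0,0,0],[0,0,0]],[0,[0,0,0],[0,0,0]],[0,[0,0,0],[0,0,0]],[0,[0,0,0],[0,0,0]]]'|grep -E 'clock|tool'
python3 - <<'E'
from h import *
a=snap("scene");cv2.imwrite("pics/c8.png",cv2.resize(a[100:280,200:400],(660,594),interpolation=cv2.INTER_CUBIC))
E
```

```text
clock: 25.77
tool_pos: [0.5018, -0.3782, 0.3589]
orientation: [-179.9, 0.2, 170.6]
force: [-0.7, -0.7, -1.1]
opening: 0.0438
gripper_force: 0.0
clock: 26.52
tool_pos: [0.4029, -0.3615, 0.3556]
orientation: [-180.0, 0.0, 170.6]
force: [0.5, -0.4, -0.1]
opening: 0.0438
gripper_force: 0.0
clock: 27.02
tool_pos: [0.4029, -0.3614, 0.3554]
```

View pics/c8.png

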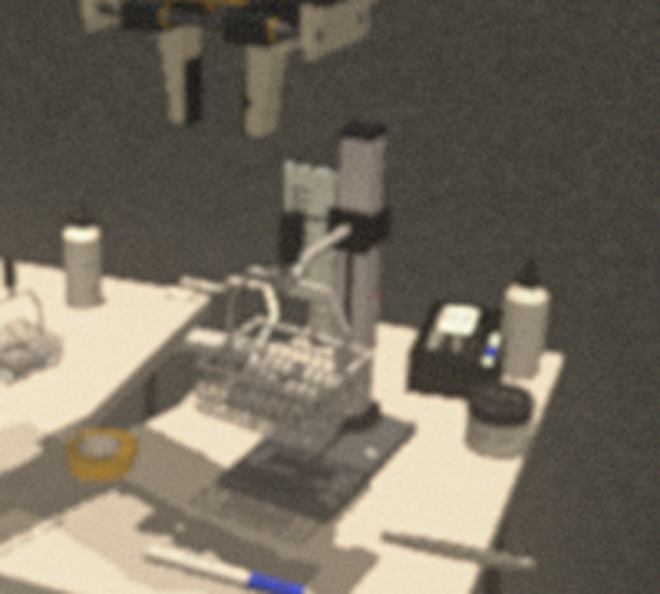

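The basket hangs level on the hook (grip at crop (290,237), hook at (300,270)), clear of the foot plate. The bystanders have not moved and the gripper is well clear.

```bash
python3 -m pendant '[[0,[0,0,0],[0,0,0]],[0,[0,0,0],[0,0,0]],[0,[0,0,0],[0,0,0]],[0,[0,0,0],[0,0,0]],[0,[0,0,0],[0,0,0]],[0,[0,0,0],[0,0,0]],[0,[0,0,0],[0,0,0]],[0,[0,0,0],[0,0,0]],[0,[0,0,0],[0,0,0]],[0,[0,0,0],[0,0,0]]]'|grep clock; python3 -c "
from plant import workorder; print(workorder.close_job())"
```

```text
clock: 27.9
the job is handed in; nothing more can be done
None
```

The basket (about 0.3 kg) hangs freely on the scale hook; I let go with the hand force reading about zero, saw no movement of it in the picture just after, and handed the job in at about 28 s.

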